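# Lean the workshop tablet on its stand

### The arm

A 6-joint arm with a two-finger parallel gripper is mounted at the origin on the work surface. World frame = base frame: x ahead of the robot, y to its left, z up, the work surface at z = 0. Lengths are in m, angles in rad, forces in N, time in s.
With the tool pointing down it reaches from about 0.275 to 0.975 m from the base axis. Payload 8.4 kg.
Tool frame: the origin (TCP) lies on the centre line of the jaws, within the pads' length; the fingertips stand 22 mm ahead of it and the grasp point (between the pads) lies 3 mm ahead of it; z points along the fingers, y is the line along which they close (so a half turn about z gives the same grasp; the last joint's range is limited). The gripper opens to 92 mm and grips with 3 to 60 N. Pads are 20 mm wide; open, the fingers measure 128 mm over their backs; the gripper's body (75 mm by 189 mm) begins 69 mm behind the grasp point.
Start: joints at [-1.307, 0.353, 1.633, -0, 1.155, -0.002], TCP at [0.164, -0.603, 0.215] pointing down, gripper open.
Joint ranges: [-2.63, 2.63], [-0.92, 2.1], [0.06, 2.66], [-1.3, 4.44], [0, 2.69], [-3.02, 3.02]. Speed limits (rad/s): [2.22, 2.22, 2.79, 3.14, 3.14, 3.14].

### API

Orientations are given as a rotation vector (axis times angle).
In Python, from station import ctrl gives the robot as it stands. The module is installed in compiled form; this text tells all that it offers.
- The arm moves only by the tool step_arm, never from a script. Its argument "increments" is a list of rows, each a list of 5 numbers: the shift along the tool's x, y, z in m, then the turn about the tool's z in degrees, then the gripper command: -1 is shut, 1 is fully open, values between are in proportion. In form: [[x, y, z, roll, fingers], ...]. A call has 1 to 20 rows; each row is the pose to reach, as a shift and turn from the pose commanded when the call began, along the tool's axes at that moment; what a row does not reach only later rows make up. A row lasts 1/8 s, in which the tool goes at most 62.5 mm and 10.7 degrees, less where a joint would pass 70% of its speed; a pose out of reach is approached as far as the arm can. A call with a gripper value outside its range is refused whole. The fingers move at their own pace and stop on an object; "force" is the grip in N (left out, the last holds). Time passes only in rows, so rows that repeat a pose let the fingers close. It gives the time, the measured TCP pose, the force, the opening and the grip force at its end, in the units of the state.
- ctrl.get_state(): the state, without advancing time (a new reading comes with each control period).
- ctrl.read_camera(name): name is "side" or "top" or "wrist"; returns the picture (400x640x3 uint8, red, green, blue); there is no depth.
- ctrl.camera_params(name): a dict with "fx", "fy", "cx", "cy" (pixels), "cam_to_world" (4x4, takes a point from camera to world coordinates); the wrist camera has in their place "hand_eye" (4x4, takes a point from camera to tool coordinates, whose origin is the TCP and whose axes are the flange's). Camera axes: x right, y down, z forward; pixel columns grow to the right and rows downward; lengths in m; the calibration is good to about 2 mm. A picture is of the moment at which its call begins: read the wrist's pose just before it. camera_params takes no time and is no camera call.
- ctrl.sign_off(): hands the job in; it is judged then, once.
The state is a dict: "time_s": time; "joints": joint angles; "qvel": joint speeds; "joint_efforts": joint torques, N m; "eef_pos": TCP position; "tcp_rot": TCP orientation; "force": force on the tool from outside, world axes, zero at the start; "wrist_torque": the same for the moment, N m; "grip_width": opening from 0.0 (shut) to 1.0 (fully open); "grip_force": force on a finger pad.
Only numpy, scipy, OpenCV 4.12 (cv2) and the standard library are available. Lean on these libraries where they do the work, as an engineer would, in place of code of your own. Each camera call takes 0.05 s, during which the arm holds its last target. There are 200 camera calls.

### The job

Take the tablet (the wide slab, not the phone) out of the charging dock and set it gently on the tablet stand: lower edge on the ledge behind the front lip, screen looking out over the lip, leaning back against the back rest, squared up and centred on the stand. Leave the phone standing in the dock and let go of the tablet.

Things in the scene. Friction and masses are not known exactly. Their poses are not given: they have to be found in the camera images.
- tablet: Tablet in a black rubber case, 360 to 540 g, a slab 12 mm thick (x), 210 mm wide (y), 155 mm tall (z), standing loose on its long lower edge in a dock slot, so its top edge can be gripped from above across the 12 mm. Origin: centre of the lower edge. z up the slab to the top edge, y along the width, x out of the dark screen with coloured panes; the plain back is the -x face.
- phone: Bystander: phone in a black case, 220 g, 11 mm thick (x) by 78 mm wide (y) by 150 mm tall (z), standing upright in the other dock slot, origin at the centre of its lower end, z up, screen on +x. It must stay in the dock.
- dock: Charging dock fixed to the bench, white plastic: base 170 mm (x) by 150 mm (y), 8 mm thick, origin at the centre of its underside, z up. Two slots run along y, open-ended, at x = -42 and +42 mm, each 16 mm wide between 8 mm walls; slot floor 8 mm, wall tops 32 mm above the bench. Either may hold the tablet.
- stand: Grey stand fixed to the bench, 160 mm wide (y). Origin at bench level under the line where rest meets ledge, mid-width; z up, +x to the front, where the screen is to look. Level ledge 8 mm above the bench, x = 0 to 32 mm; lip x = 32 to 40 mm, 12 mm above the ledge. Flat back rest, 8 mm thick, rises from x = 0, leaning 20 degrees towards -x, 94 mm up the slope (top 96 mm above bench).
Things that resemble listed ones, but are neither listed nor needed, are in the scene too. Leave any turquoise look-alike of the tablet alone.

How it is judged:
On the way:
1. the tablet is lifted clear out of the dock (height (world z) of tablet above 0.045 m), for 0.1 s.
At the end, for the whole second after the job is handed in: Tablet at rest on the stand: lower edge on the ledge between rest and lip, centred within 25 mm, squared within 10 degrees, leaning back 12 to 37 degrees with the screen looking out over the lip; the phone still stands in its slot, moved under 30 mm (x of tablet in the frame of stand between -0.005 and 0.032 m and y of tablet in the frame of stand between -0.025 and 0.025 m and z of tablet in the frame of stand between 0.004 and 0.018 m and angle between the y axis of tablet and the y axis of stand, either way round below 0.18 rad and angle between tablet's own x axis and vertical between 0.92 and 1.36 rad and angle between tablet's own z axis and vertical below 0.65 rad and contact force between tablet and stand above 0.5 N and linear speed of tablet below 0.02 m/s and distance of phone from where it was at the start of the episode below 0.03 m and angle between phone's own z axis and vertical below 0.3 rad); the robot touches nothing.
It fails at once if the phone is pulled out, knocked over or pushed more than 40 mm (distance of phone from where it was at the start of the episode above 0.04 m or angle between phone's own z axis and vertical above 0.5 rad).
It fails at once if the tablet is dropped: it moves faster than 0.6 m/s with no finger on it (linear speed of tablet above 0.6 m/s and contact force between tablet and the fingers below 0.1 N).
It also fails if it takes over 38 s, if anything falls off the work surface, if the arm or the gripper's body presses on something with over 40 N, if the wrist force passes 120 N, or if a joint passes its speed limit or range.

## Working session

There is one attempt and no reset: what is moved stays moved. The work goes in short steps, Python scripts to look and compute and a tool call to move; the robot and the scene stay as the last step left them, time stands still between calls to the robot, and variables do not carry over. Pictures are saved under pics/ and viewed, at most 10 in all, crops included, and the job is handed in when it is done.

Besides the shell and the picture viewer there is one more tool, called after "Call:" by a JSON object that holds its "op" and its "data". step_arm: Moves the arm, as the interface text tells. Its arguments: {"type":"object","properties":{"increments":{"type":"array"},"force":{"type":"number"}},"required":["increments"]}

```bash
mkdir -p pics; python3 - <<'E'
from station import ctrl
import cv2,numpy as np
np.set_printoptions(precision=4,suppress=True)
for n in("top","side"):
    cv2.imwrite(f"pics/{n}0.png",cv2.cvtColor(ctrl.read_camera(n),cv2.COLOR_RGB2BGR))
    p=ctrl.camera_params(n);print(n,p)
print(ctrl.camera_params("wrist"));print(ctrl.get_state())
E
```

```text
top {'fx': 390.1709664636452, 'fy': 390.1709664636452, 'cx': 317.4876272480663, 'cy': 198.7773117895517, 'cam_to_world': array([[ 0.0291, -0.9975,  0.0638,  0.4165],
       [-0.9996, -0.0295, -0.0047, -0.0238],
       [ 0.0065, -0.0636, -0.998 ,  0.7649],
       [ 0.    ,  0.    ,  0.    ,  1.    ]])}
side {'fx': 374.793384118257, 'fy': 374.793384118257, 'cx': 320.58683895699187, 'cy': 203.0957338278566, 'cam_to_world': array([[-0.961 , -0.1982,  0.193 ,  0.283 ],
       [-0.2766,  0.6806, -0.6785,  0.5893],
       [ 0.0031, -0.7054, -0.7088,  0.6565],
       [ 0.    ,  0.    ,  0.    ,  1.    ]])}
{'fx': 320.5688658005128, 'fy': 320.5688658005128, 'cx': 317.05577830307357, 'cy': 199.84430289072688, 'hand_eye': array([[-0.    , -0.9692, -0.2464,  0.0689],
       [ 1.    , -0.0001,  0.0003,  0.0003],
       [-0.0003, -0.2464,  0.9692, -0.1701],
       [ 0.    ,  0.    ,  0.    ,  1.    ]])}
{'time_s': 0.1, 'joints': array([-1.3074,  0.3536,  1.6341, -0.    ,  1.1552, -0.0024]), 'qvel': array([ 0.0012, -0.0029, -0.001 , -0.001 ,  0.0003, -0.0001]), 'joint_efforts': array([ -0.0001, -59.4905, -33.4933,   0.0699,   0.0184,  -0.    ]), 'eef_pos': array([ 0.164 , -0.6026,  0.2149]), 'tcp_rot': array([-3.1127, -0.4161,  0.0003]), 'force': array([0.1912, 0.5114, 0.3054]), 'wrist_torque': array([0.0687, 0.0331, 0.0324]), 'grip_force': 0.0, 'grip_width': 0.9985396544840304}
```

View pics/top0.png

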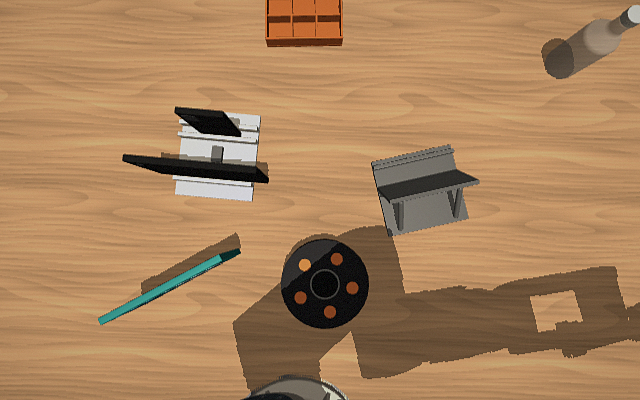

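View pics/side0.png

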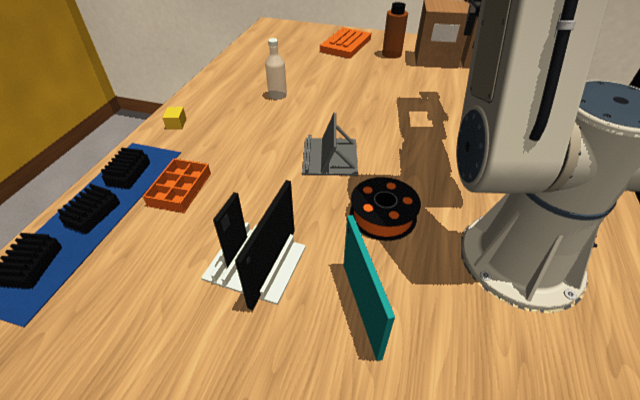

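```bash
python3 - <<'E'
import cv2,numpy as np
t=cv2.imread("pics/top0.png");s=cv2.imread("pics/side0.png")
f=lambda im,k:cv2.resize(im,None,fx=k,fy=k,interpolation=cv2.INTER_CUBIC)
b=lambda im:np.clip(im.astype(float)*1.0,0,255).astype(np.uint8)
a=f(t[90:210,115:275],5);cv2.imwrite("pics/c_tab.png",a)
a=f(t[135:245,360:490],5);cv2.imwrite("pics/c_stand.png",a)
a=f(s[170:320,195:315],4);g=(255*(a/255.)**.5).astype(np.uint8);cv2.imwrite("pics/c_side.png",g)
E
```

```text
(no output)
```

View pics/c_tab.png

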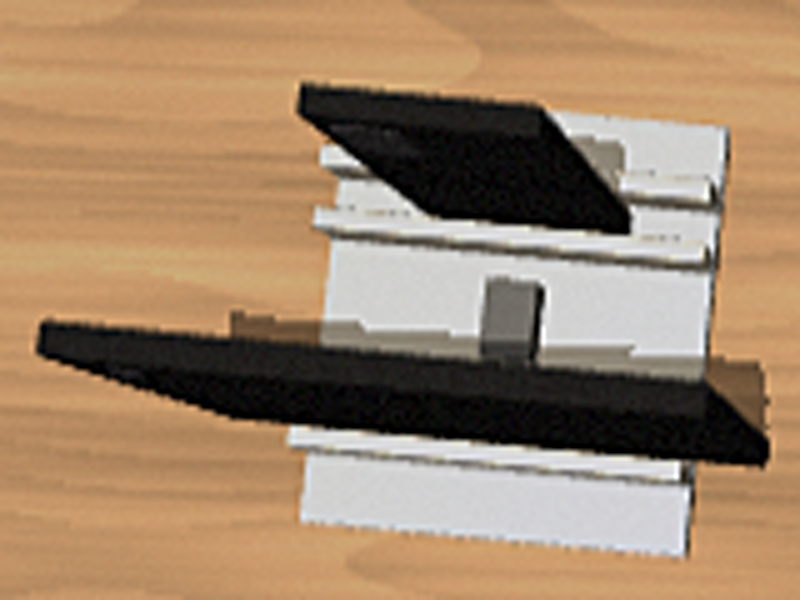

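View pics/c_stand.png

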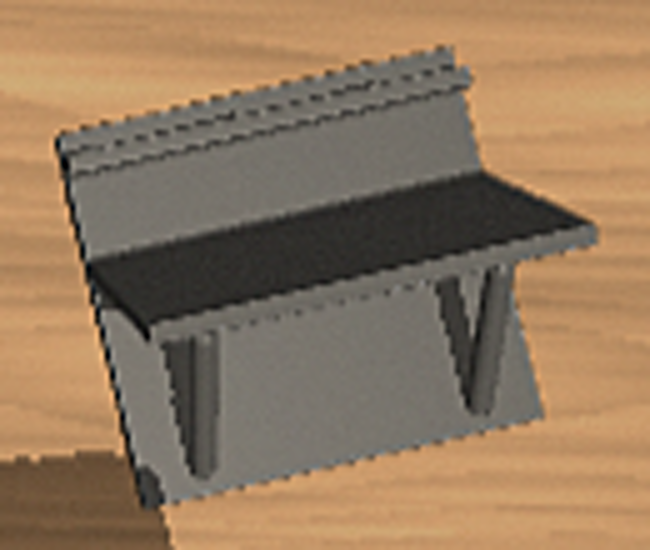

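View pics/c_side.png

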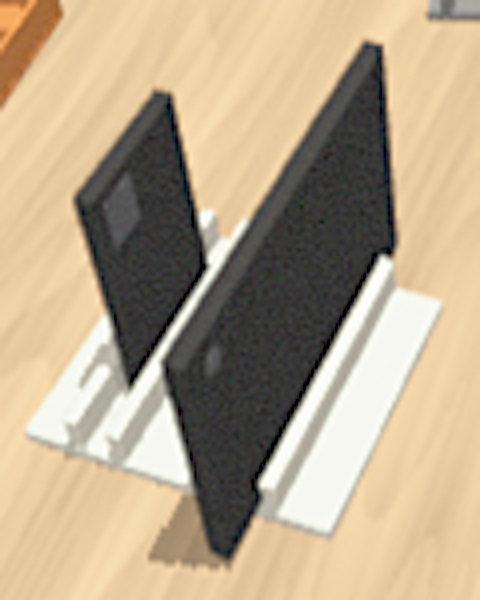

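```bash
cat > h.py <<'E'
from station import ctrl
import numpy as np
np.set_printoptions(precision=4,suppress=True)
def px(name,u,v,z,T=None):
    p=ctrl.camera_params(name);T=p["cam_to_world"] if T is None else T
    d=T[:3,:3]@[(u-p["cx"])/p["fx"],(v-p["cy"])/p["fy"],1];o=T[:3,3]
    return o+d*(z-o[2])/d[2]
E
python3 - <<'E'
from h import *
def seg(n,a,b,z,off,k):
    A,B=[px("top",off[0]+q[0]/k,off[1]+q[1]/k,z) for q in(a,b)]
    d=B-A;print(n,A[:2],B[:2],"mid",(A+B)[:2]/2,"len",np.linalg.norm(d),"dir deg",np.degrees(np.arctan2(d[0],-d[1])))
T=(115,90);S=(360,135)
seg("tab top",(40,337),(705,395),.163,T,5)
seg("phone top",(300,100),(545,120),.158,T,5)
seg("dock near base",(300,522),(687,555),.008,T,5)
seg("dock right base x",(727,130),(687,555),.008,T,5)
seg("wall near top",(290,435),(688,470),.032,T,5)
seg("ledge line",(90,263),(485,172),.008,S,5)
seg("lip outer",(55,135),(450,47),.02,S,5)
seg("rest top back",(150,338),(597,240),.093,S,5)
E
```

```text
tab top [0.5103 0.2769] [0.4984 0.0701] mid [0.5043 0.1735] len 0.20705935348614496 dir deg -3.299112210571958
phone top [0.5889 0.2022] [0.5849 0.1248] mid [0.5869 0.1635] len 0.07753874703886977 dir deg -2.9689721725486145
dock near base [0.4652 0.2493] [0.4568 0.0989] mid [0.461  0.1741] len 0.15072011512239933 dir deg -3.1929212657888195
dock right base x [0.6247 0.0898] [0.4568 0.0989] mid [0.5407 0.0943] len 0.16819290610235496 dir deg -93.09114878458304
wall near top [0.4964 0.2462] [0.4876 0.0959] mid [0.492 0.171] len 0.15054932544213565 dir deg -3.3424942903049804
ledge line [ 0.4901 -0.1446] [ 0.5305 -0.2987] mid [ 0.5103 -0.2216] len 0.15927127809393474 dir deg 14.68132548711062
lip outer [ 0.5381 -0.1282] [ 0.577  -0.2804] mid [ 0.5575 -0.2043] len 0.15709735307864256 dir deg 14.347424631558887
rest top back [ 0.4565 -0.1522] [ 0.4951 -0.3069] mid [ 0.4758 -0.2296] len 0.15937021750817235 dir deg 14.024344558106117
```

```bash
cat >> h.py <<'E'
from scipy.spatial.transform import Rotation as Ro
def go(target,yaw):  # yaw: world heading (deg) wanted for tool y axis, modulo 180
    s=ctrl.get_state();R=Ro.from_rotvec(s["tcp_rot"]).as_matrix()
    cur=np.degrees(np.arctan2(R[1,1],R[0,1]));d=(cur-yaw+90)%180-90
    print("pos",s["eef_pos"],"tool y heading",cur,"zaxis",R[:,2],"q6",s["joints"][5],"shift",R.T@(np.array(target)-s["eef_pos"]),"roll",d,"t",s["time_s"])
E
python3 - <<'E'
from h import *
go((.46,-.27,.25),14.5)
go((.504,.1735,.215),-3.2)
E
```

```text
pos [ 0.164  -0.6026  0.2149] tool y heading -74.77148354006763 zaxis [-0.0003  0.0012 -1.    ] q6 -0.00241064681937833 shift [ 0.3729 -0.2432 -0.0348] roll -89.27148354006763 t 0.1
pos [ 0.164  -0.6026  0.2149] tool y heading -74.77148354006763 zaxis [-0.0003  0.0012 -1.    ] q6 -0.00241064681937833 shift [ 0.5319 -0.6596  0.0007] roll -71.57148354006763 t 0.1
```

Call:
{"op": "step_arm", "data": {"increments": [[0.05,-0.04,-0.035,-10,1],[0.1,-0.08,-0.035,-20,1],[0.15,-0.12,-0.035,-30,1],[0.2,-0.16,-0.035,-40,1],[0.25,-0.2,-0.035,-50,1],[0.3,-0.24,-0.035,-60,1],[0.35,-0.28,-0.035,-70,1],[0.4,-0.32,-0.035,-80,1],[0.44,-0.36,-0.035,-89,1],[0.44,-0.36,-0.035,-89,1],[0.44,-0.36,-0.035,-89,1],[0.44,-0.36,-0.035,-89,1]], "force": 15}}

```text
time_s: 1.6
eef_pos: [0.4934, -0.1412, 0.2503]
tcp_rot: [-1.931, -2.477, 0.001]
force: [-0.4, -0.1, -0.1]
grip_width: 0.998
grip_force: 0.0
```

```bash
python3 - <<'E'
from h import *
import cv2
s=ctrl.get_state();T=np.eye(4);T[:3,:3]=Ro.from_rotvec(s["tcp_rot"]).as_matrix();T[:3,3]=s["eef_pos"]
im=ctrl.read_camera("wrist");cv2.imwrite("pics/w1.png",im[:,:,::-1]);np.save("w1.npy",T@ctrl.camera_params("wrist")["hand_eye"])
go((.504,.1735,.215),-3.2)
E
```

```text
pos [ 0.4934 -0.1414  0.2504] tool y heading 14.092705107341626 zaxis [-0.0004 -0.0002 -1.    ] q6 -0.5276699628795338 shift [0.3029 0.087  0.0353] roll 17.292705107341618 t 1.65
```

View pics/w1.png

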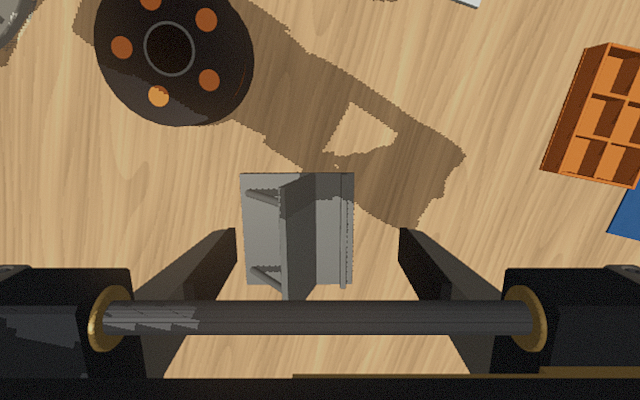

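```bash
python3 - <<'E'
from h import *
T=np.load("w1.npy")
for n,a,b,z in(("lip outer top",(354,172),(352,284),.02),("ledge line",(317,173),(314,284),.008),("rest top back",(280,186),(282,299),.093)):
    A,B=px("wrist",*a,z,T),px("wrist",*b,z,T);d=A-B
    print(n,A,B,(A+B)/2,np.linalg.norm(d),"yaw",np.degrees(np.arctan2(-d[0],d[1])))
E
```

```text
lip outer top [ 0.5377 -0.1272  0.02  ] [ 0.5774 -0.2783  0.02  ] [ 0.5575 -0.2027  0.02  ] 0.1562838427641074 yaw 14.740735289985771
ledge line [ 0.4932 -0.1418  0.008 ] [ 0.528  -0.2976  0.008 ] [ 0.5106 -0.2197  0.008 ] 0.15969899935414206 yaw 12.58384488278491
rest top back [ 0.4557 -0.1506  0.093 ] [ 0.4864 -0.279   0.093 ] [ 0.471  -0.2148  0.093 ] 0.13203960485911792 yaw 13.471106620800036
```

Call:
{"op": "step_arm", "data": {"increments": [[0.06,0.017,0.0,4,1],[0.12,0.034,0.0,7,1],[0.18,0.052,0.01,11,1],[0.24,0.07,0.02,14,1],[0.303,0.087,0.035,17.3,1],[0.303,0.087,0.035,17.3,1],[0.303,0.087,0.035,17.3,1]]}}

```text
time_s: 2.52
eef_pos: [0.504, 0.1739, 0.2154]
tcp_rot: [2.28, 2.161, -0.001]
force: [-1.4, -0.2, 0.2]
grip_width: 0.996
grip_force: 0.0
```

```bash
python3 - <<'E'
from h import *
import cv2
s=ctrl.get_state();T=np.eye(4);T[:3,:3]=Ro.from_rotvec(s["tcp_rot"]).as_matrix();T[:3,3]=s["eef_pos"]
im=ctrl.read_camera("wrist");cv2.imwrite("pics/w2.png",im[:,:,::-1]);np.save("w2.npy",T@ctrl.camera_params("wrist")["hand_eye"])
go((.504,.1735,.15),-3.2)
E
```

```text
pos [0.5042 0.1734 0.2156] tool y heading -3.1190584028793054 zaxis [-0.     -0.0006 -1.    ] q6 0.3834951347102476 shift [ 0.0001 -0.0002  0.0656] roll 0.08094159712069882 t 2.575
```

View pics/w2.png

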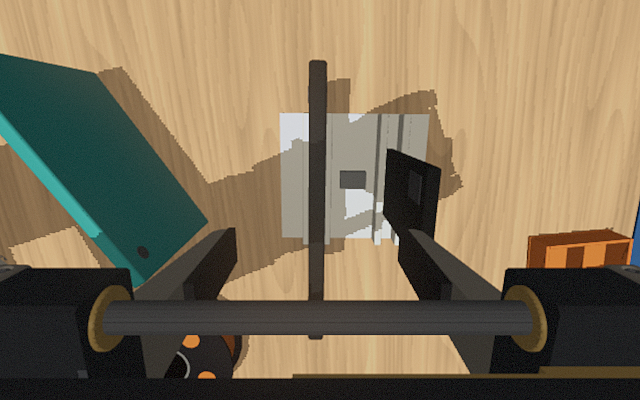

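Call:
{"op": "step_arm", "data": {"increments": [[0,0,0,0,0],[0,0,0.005,0,0],[0,0,0.025,0,0],[0,0,0.045,0,0],[0,0,0.065,0,0],[0,0,0.065,0,0],[0,0,0.065,0,-1],[0,0,0.065,0,-1],[0,0,0.065,0,-1],[0,0,0.065,0,-1],[0,0,0.065,0,-1],[0,0,0.065,0,-1]], "force": 25}}

```text
time_s: 4.08
eef_pos: [0.5043, 0.1751, 0.151]
tcp_rot: [2.28, 2.161, 0.001]
force: [-0.9, 0.4, 5.4]
grip_width: 0.129
grip_force: 25.0
```

Call:
{"op": "step_arm", "data": {"increments": [[0,0,-0.01,0,-1],[0,0,-0.02,0,-1],[0,0,-0.04,0,-1],[0,0,-0.06,0,-1],[0,0,-0.08,0,-1],[0,0,-0.08,0,-1],[0,0,-0.08,0,-1],[0,0,-0.08,0,-1]], "force": 30}}

```text
time_s: 5.08
eef_pos: [0.5034, 0.1748, 0.2295]
tcp_rot: [-2.28, -2.161, 0.002]
force: [0.3, 0.1, -4.7]
grip_width: 0.127
grip_force: 30.0
```

```bash
python3 - <<'E'
from h import *
import cv2
im=ctrl.read_camera("side");c=cv2.resize(im[90:330,170:400],None,fx=2.5,fy=2.5)[:,:,::-1];cv2.imwrite("pics/s2.png",(255*(c/255.)**.6).astype(np.uint8))
go((.525,-.217,.23),14.4)
E
```

```text
pos [0.5035 0.1748 0.2296] tool y heading -3.070388440335295 zaxis [-0.0014 -0.0005 -1.    ] q6 0.3849158004751846 shift [-0.3901  0.0424 -0.0002] roll -17.4703884403353 t 5.125
```

View pics/s2.png

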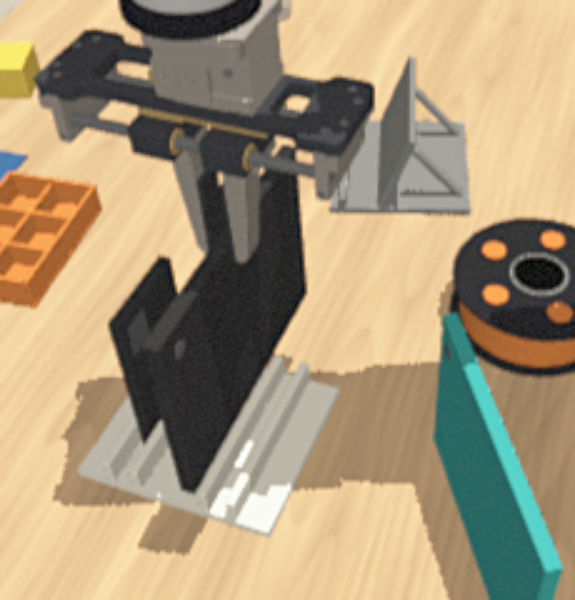

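Call:
{"op": "step_arm", "data": {"increments": [[-0.015,0.001,0,0,-1],[-0.045,0.004,0,-2,-1],[-0.085,0.009,-0.005,-5,-1],[-0.125,0.013,-0.01,-9,-1],[-0.165,0.018,-0.01,-13,-1],[-0.205,0.022,-0.01,-17.5,-1],[-0.245,0.027,-0.01,-17.5,-1],[-0.285,0.031,-0.01,-17.5,-1],[-0.32,0.035,-0.01,-17.5,-1],[-0.35,0.038,-0.01,-17.5,-1],[-0.37,0.04,-0.01,-17.5,-1],[-0.385,0.042,-0.01,-17.5,-1],[-0.39,0.042,-0.01,-17.5,-1],[-0.39,0.042,-0.01,-17.5,-1],[-0.39,0.042,-0.01,-17.5,-1]]}}

```text
time_s: 7.0
eef_pos: [0.5251, -0.216, 0.2405]
tcp_rot: [-1.924, -2.483, -0.0]
force: [-0.4, -0.2, -4.1]
grip_width: 0.128
grip_force: 30.0
```

```bash
python3 - <<'E'
from h import *
import cv2
im=ctrl.read_camera("top");c=cv2.resize(im[110:270,350:530],None,fx=3.5,fy=3.5)[:,:,::-1];
d=cv2.resize(ctrl.read_camera("side")[40:200,260:400],None,fx=3.5,fy=3.5)[:,:,::-1];m=np.hstack([c,d])[:,:1120];m=cv2.resize(m,(800,int(m.shape[0]*800/m.shape[1])));cv2.imwrite("pics/m3.png",(255*(m/255.)**.7).astype(np.uint8))
go((.525,-.217,.16),14.4)
E
```

```text
pos [ 0.5251 -0.2161  0.2406] tool y heading 14.475062967997571 zaxis [ 0.0001  0.0001 -1.    ] q6 -0.6457921556637537 shift [-0.0009 -0.0004  0.0806] roll 0.0750629679975674 t 7.1
```

View pics/m3.png

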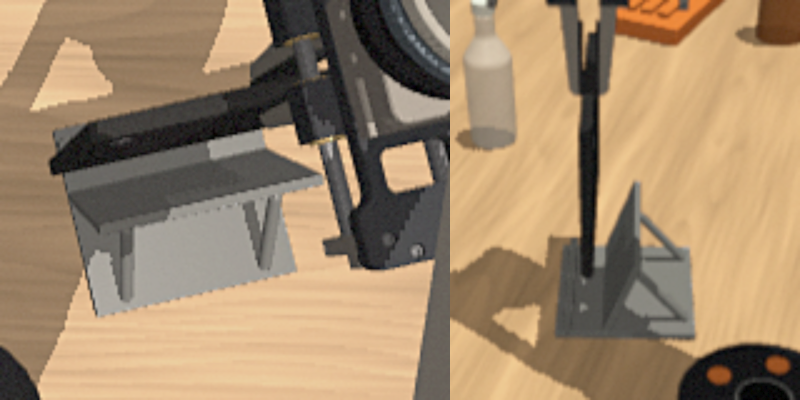

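Call:
{"op": "step_arm", "data": {"increments": [[0,0,0.015,0,-1],[0,0,0.035,0,-1],[0,0,0.055,0,-1],[0,0,0.07,0,-1],[0,0,0.08,0,-1],[0,0,0.085,0,-1],[0,0,0.087,0,-1],[0,0,0.087,0,-1],[0,0,0.087,0,-1]]}}

```text
time_s: 8.22
eef_pos: [0.5253, -0.2168, 0.154]
tcp_rot: [1.924, 2.482, 0.0]
force: [-0.6, -1.0, -3.9]
grip_width: 0.127
grip_force: 30.0
```

Call:
{"op": "step_arm", "data": {"increments": [[0,0,0.001,0,-1],[0,0,0.002,0,-1],[0,0,0.003,0,-1],[0,0,0.003,0,-1]]}}

```text
time_s: 8.72
eef_pos: [0.5253, -0.2167, 0.1509]
tcp_rot: [1.925, 2.482, 0.0]
force: [-0.6, 1.6, 2.8]
grip_width: 0.124
grip_force: 30.0
```

Call:
{"op": "step_arm", "data": {"increments": [[0,0,0,0,-0.61],[0,0,0,0,-0.61],[0,-0.002,0,0,-0.61],[0,-0.005,0,0,-0.58],[0,-0.008,0,0,-0.55],[0,-0.011,0,0,-0.52],[0,-0.014,0,0,-0.5],[0,-0.014,0,0,-0.5]]}}

```text
time_s: 9.72
eef_pos: [0.5113, -0.2203, 0.1505]
tcp_rot: [-1.925, -2.483, 0.0]
force: [0.1, -0.4, 0.0]
grip_width: 0.251
grip_force: 0.0
```

```bash
python3 - <<'E'
from h import *
import cv2
d=cv2.resize(ctrl.read_camera("side")[60:200,240:400],None,fx=4,fy=4)[:,:,::-1];cv2.imwrite("pics/m4.png",(255*(d/255.)**.7).astype(np.uint8))
E
```

```text
(no output)
```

View pics/m4.png

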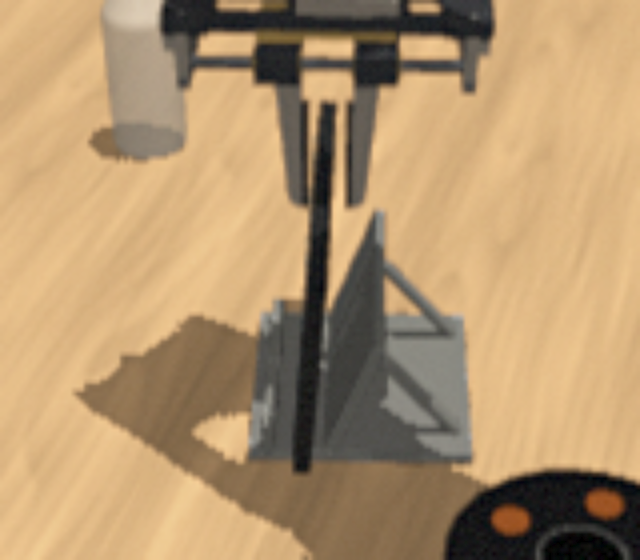

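Call:
{"op": "step_arm", "data": {"increments": [[0,-0.004,0,0,-0.47],[0,-0.008,0,0,-0.44],[0,-0.012,0,0,-0.4],[0,-0.016,0,0,-0.36],[0,-0.02,0,0,-0.32],[0,-0.024,0,0,-0.28],[0,-0.028,0,0,-0.24],[0,-0.032,0,0,-0.2],[0,-0.036,0,0,-0.16],[0,-0.04,0,0,-0.1],[0,-0.043,0,0,-0.04],[0,-0.046,0,0,0.05],[0,-0.046,0,0,0.05],[0,-0.046,0,0,0.05]]}}

```text
time_s: 11.52
eef_pos: [0.4671, -0.2317, 0.1505]
tcp_rot: [1.925, 2.483, 0.0]
force: [-0.2, -1.1, 0.8]
grip_width: 0.525
grip_force: 0.0
```

```bash
python3 - <<'E'
from h import *
import cv2
d=cv2.resize(ctrl.read_camera("side")[60:200,240:400],None,fx=4,fy=4)[:,:,::-1];cv2.imwrite("pics/m5.png",(255*(d/255.)**.7).astype(np.uint8))
s=ctrl.get_state();print(s["force"],s["wrist_torque"],s["grip_force"])
E
```

```text
[0.3323 0.7093 0.274 ] [-0.0851 -0.0903 -0.0161] 0.0
```

Call:
{"op": "step_arm", "data": {"increments": [[0,0,0,0,0.5],[0,0,0,0,1],[0,0,0,0,1],[0,0,0,0,1],[0,0,-0.01,0,1],[0,0,-0.03,0,1],[0,0,-0.06,0,1],[0,0,-0.1,0,1],[0,0,-0.1,0,1]]}}

```text
time_s: 12.7
eef_pos: [0.4688, -0.2326, 0.2542]
tcp_rot: [1.921, 2.478, 0.002]
force: [1.3, 0.9, 0.1]
grip_width: 0.999
grip_force: 0.0
```

Call:
{"op": "step_arm", "data": {"increments": [[0,-0.04,0,0,1],[0,-0.08,0,0,1],[0,-0.11,0,0,1],[0,-0.11,0,0,1],[0,-0.11,0,0,1]]}}

```text
time_s: 13.32
eef_pos: [0.3611, -0.2591, 0.2505]
tcp_rot: [1.925, 2.482, 0.001]
force: [0.7, -0.4, -0.2]
grip_width: 1.003
grip_force: 0.0
```

```bash
python3 - <<'E'
from h import *
import cv2
p=ctrl.camera_params("side");C=p["cam_to_world"]
im=ctrl.read_camera("side");cv2.imwrite("pics/m6.png",im[:,:,::-1])
g=im.max(2)
# predicted outline of the tablet leaned at several angles, vs dark pixels
o=np.array([.5105,-.2205,0]);yw=np.radians(14.4);X=np.array([np.cos(yw),np.sin(yw),0]);Y=np.array([-np.sin(yw),np.cos(yw),0]);Z=np.array([0,0,1.])
def proj(P):
    q=(P-C[:3,3])@C[:3,:3];return np.c_[p["fx"]*q[:,0]/q[:,2]+p["cx"],p["fy"]*q[:,1]/q[:,2]+p["cy"]]
dark=(g<45)
cv2.imwrite("pics/dark.png",dark.astype(np.uint8)*255)
res=[]
for b in np.arange(-.004,.030,.002):
  for a in range(-5,40,2):
    for y in np.arange(-.02,.021,.01):
      t=np.radians(a);zz=np.cos(t)*Z-np.sin(t)*X;xx=np.cos(t)*X+np.sin(t)*Z
      base=o+Z*.008+X*b+Y*y   # back lower corner
      P=np.array([base+xx*i+Y*j+zz*k for i in(0,.012) for j in(-.105,.105) for k in(0,.155)])
      m=np.zeros(g.shape,np.uint8);cv2.fillConvexPoly(m,cv2.convexHull(proj(P).astype(np.float32)).astype(int),1)
      roi=np.s_[90:200,270:375]
      i=(m[roi]>0);res.append(((i&dark[roi]).sum()/(i|dark[roi]).sum(),b,a,y))
res.sort(reverse=True);[print(np.array(r)) for r in res[:6]]
for r in range(96,186,6):
    print(r,''.join('#' if dark[r,c] else ('+' if g[r,c]<90 else '.') for c in range(280,375)))
print(ctrl.get_state()["eef_pos"])
E
```

```text
[ 0.6015  0.008  23.      0.01  ]
[ 0.5996  0.006  23.      0.    ]
[ 0.5978  0.004  21.      0.01  ]
[ 0.5971  0.006  21.      0.01  ]
[ 0.5928  0.006  21.      0.02  ]
[ 0.592  0.008 23.     0.   ]
96 .......................................................+######+................................
102 ....................................................++++######+................................
108 .................................................++++++########................................
114 ..............................................#++++++##########................................
120 ...........................................#+++++###+++########................................
126 ........................................##++++#####++++########+...............................
132 .....................................##############++++#########...............................
138 ....................................##############+++########+....++++.........................
144 ...........................+..+....+###########+###########++++++++++++#+++....................
150 ............................+++....####################++++++++++++++++++++++..................
156 ..........................+..++++++################+++++++++#++..++++++++++++..................
162 ..................................+############+++++++++++++++++++++++.........................
168 .........................+..+.....##########+++++++++++++++++++++++++++++++....................
174 ......................++++++++++++######++++++++++++++++++++#+++++++++++++++++.................
180 ....................................................................................++#########
[ 0.3613 -0.259   0.2505]
```

```bash
python3 -c "
from station import ctrl
print(ctrl.sign_off())"
```

```text
the job is handed in; nothing more can be done
None
```

The tablet is on the stand and released, and the job is handed in; sign-off returned no verdict. My last side-camera check, fitted by code, put the tablet about 5–10 mm off centre, leaning back about 22°, screen to the front. I did not check squareness after release, nor the phone again after the lift, when it was still standing in the dock.

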